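# Screw a hose-barb fitting into a clamped port

## Task

Screw the loose brass hose-barb fitting into the port of the clamped aluminium block, as for connecting a purge-gas hose: start it in the thread and turn it clockwise until you feel it bite on the rubber washer inside, then give it one more quarter turn and let go. Do not force it or overtighten it, and leave the other things alone.

Things in the scene. Friction and masses are not known exactly. Their poses are not given: they have to be found in the camera images.
- fitting: Loose brass hose-barb fitting, 87 high, standing on its nose; origin: centre of the nose's underside, z up its axis. Spigot 27 dia to z 34 (nose cone from 19 dia) with a two-start thread, 34.6 dia, z 6 to 23, its leading (lower) ends at own +x and -x. Flange 39 dia z 34-37. Hexagon 30 across flats, z 37-63, flats facing +y, -y and every 60 degrees. Barb 17.6 dia on top. 0.2 to 0.3 kg
- port_block: Aluminium block 58x58x50; origin: centre of its underside, on the port's axis, z up. A toggle clamp, 58 high, holds it at its +x side (28 to 182 out). Port: bore 39 in the top, two-start right-hand thread, lead 16, inside dia 30, 1 axial play, starting 3 below the top at own +x and -x. A fitting lowered in with its x 145 degrees clockwise of the block's rests at z 36.5 and is caught 35 degrees on
- seal_seat: Seat of the spring-backed rubber washer deep in the port, on its axis; origin 10 above the block's underside. The washer yields from 8 N on, 2.5 N more per mm. How high it stands differs and must be felt: the nose meets it somewhere between z 33 and 27 of the block; a lightly pressed fitting (3 N) then stops sinking as it is turned, the play is used up and turning grows stiff. Stays when let go
- sample_box: bystander: flat round sample box, 57 dia, 12 high, left of the fitting; origin under its centre
- weight: bystander: brass knob weight, 29 dia, 47 high, behind the fitting; origin under its centre
- drop_bottle: bystander: brown dropper bottle, 34 dia, 94 high, behind the fitting; origin under its centre
- hex_key: bystander: bright hex key lying flat, 35x93, 7 thick, between the clamp and the brass weight; origin under its centre
- tape_roll: bystander: black tape roll lying flat, 55 dia, 19 high, by the instrument; origin under its centre
Mind the look-alikes: they are no part of the job. There is more than one size of the fitting; the job needs the smallest.

How it is judged:
On the way:
1. the fitting has been turned into the thread of the port: upright, on the port's axis, its nose at least 15 mm below the mouth (horizontal distance between fitting and port_block below 0.003 m and angle between fitting's own z axis and vertical below 0.06 rad and z of fitting in the frame of port_block below 0.035 m), for 0.1 s.
At the end, for the whole second after the job is handed in: The fitting stands upright (within 0.05 rad) in the port, within 3 mm of its axis and with its nose at least 18 mm below the mouth, at rest, pressing on the washer with 12 to 20 N, which is about 55 to 130 degrees past the first touch (horizontal distance between fitting and port_block below 0.003 m and angle between fitting's own z axis and vertical below 0.05 rad and z of fitting in the frame of port_block below 0.032 m and contact force between fitting and seal_seat between 12 and 20 N and linear speed of fitting below 0.01 m/s).
It fails at once if the washer is crushed (more than 24 N on it) (contact force between fitting and seal_seat above 24 N).
It fails at once if the fitting is forced against the block (more than 40 N) (contact force between fitting and port_block above 40 N).
It fails at once if a bystander is moved more than 20 mm (distance of any of sample_box, weight, drop_bottle, hex_key, tape_roll from where it was at the start of the episode above 0.02 m).
It also fails if it takes over 72 s, if anything falls off the work surface, if the arm or the gripper's body presses on something with over 40 N, if the wrist force passes 120 N, or if a joint passes its speed limit or range.

## Robot

A 6-joint arm with a two-finger parallel gripper is mounted at the origin on a cart in front of the work surface, level with it; the furniture and walls round the work are solid. World frame = base frame: x ahead of the robot, y to its left, z up, the work surface at z = 0. Lengths are in m, angles in rad, forces in N, time in s.
With the tool pointing down it reaches from about 0.3 to 0.775 m from the base axis. Payload 14.6 kg.
Tool frame: the origin (TCP) lies at the very end of the fingers, on their centre line; the grasp point (between the pads) lies 19 mm behind it; x points along the fingers, z is the direction in which the jaws open and shut, and the axes are right-handed (so a half turn about x gives the same grasp; the last joint's range is limited). The gripper opens to 94 mm and grips with 3 to 60 N. Pads are 16 mm wide; open, the fingers measure 119 mm over their backs; the gripper's body (75 mm by 177 mm) begins 78 mm behind the grasp point.
Start: joints at [-1.358, 0.3, 1.521, -0, 1.321, -0.067], TCP at [0.152, -0.529, 0.175] pointing down, gripper open.
Joint ranges: [-3.03, 3.03], [-0.79, 2.21], [0.23, 2.52], [-1.04, 4.18], [0, 3.07], [-2.55, 2.55]. Speed limits (rad/s): [2.22, 2.22, 2.57, 3.14, 3.14, 3.14].

## Interface

Orientations are given as [roll, pitch, yaw] about the fixed x, y, z axes, in that order (R = Rz(yaw) Ry(pitch) Rx(roll)).
In Python, from station import ctrl gives the robot as it stands. The module is installed in compiled form; this text tells all that it offers.
- The arm moves only by the tool servo_tool, never from a script. Its argument "motion" is one flat list of numbers, 4 for each row, row after row: the shift along the tool's x, y, z in mm, then the turn about the tool's x in degrees. In form: [dx, dy, dz, roll, dx, dy, dz, roll, ...]. A call has 1 to 20 rows; each row is the pose to reach, as a shift and turn from the pose commanded when the call began, along the tool's axes at that moment; what a row does not reach only later rows make up. A row lasts 1/8 s, in which the tool goes at most 62.5 mm and 10.7 degrees, less where a joint would pass 70% of its speed; a pose out of reach is approached as far as the arm can. A call with a gripper value outside its range is refused whole. "gripper" is the opening, from 0 (shut) to 1 (fully open), set as the call begins (left out, the last holds). The fingers move at their own pace and stop on an object; "force" is the grip in N (left out, the last holds). Time passes only in rows, so rows that repeat a pose let the fingers close. It gives the time, the measured TCP pose, the force and the opening at its end, in the units of the state.
- ctrl.get_obs(): the state, without advancing time (a new reading comes with each control period).
- ctrl.camera(name): name is "side" or "top"; returns a dict with "color" (384x512x3 uint8, red, green, blue), "z_map" (384x512 float32, m along the optical axis (not along the pixel's ray), 0 where there is no reading), "fx", "fy", "cx", "cy" (pixels), "rvec" (rotation vector, rad) and "tvec" (3), from world to camera coordinates, as OpenCV has them. Camera axes: x right, y down, z forward; pixel columns grow to the right and rows downward; lengths in m; the calibration is good to about 2 mm. A picture is of the moment at which its call begins.
- ctrl.hand_in(): hands the job in, once; it reports no verdict.
The state is a dict: "time_s": time; "qpos": joint angles; "joint_vel": joint speeds; "tau": joint torques, N m; "ee_pos": TCP position; "eef_rot": TCP orientation; "force": force on the tool from outside, world axes, zero at the start; "moment": the same for the moment, N m; "grip_width": finger opening in m.
Only numpy, scipy, OpenCV 4.12 (cv2) and the standard library are available. Lean on these libraries where they do the work, as an engineer would, in place of code of your own. Each camera call takes 0.05 s, during which the arm holds its last target.

## Working session

There is one attempt and no reset: what is moved stays moved. The work goes in short steps, Python scripts to look and compute and a tool call to move; the robot and the scene stay as the last step left them, time stands still between calls to the robot, and variables do not carry over. Pictures are saved under pics/ and viewed, and the job is handed in when it is done.

Besides the shell and the picture viewer there is one more tool, called after ">>>" as a command line: name --argument value ..., lists and objects as JSON in quotes. servo_tool: Moves the arm, as the interface text tells. Its arguments: {"type":"object","properties":{"motion":{"type":"array","items":{"type":"number"}},"gripper":{"type":"number"},"force":{"type":"number"}},"required":["motion"]}

```bash
mkdir -p pics; cat > h.py <<'E'
import numpy as np, cv2
from station import ctrl
def cam(n):
    c=ctrl.camera(n); R=cv2.Rodrigues(np.array(c['rvec'],float))[0]; t=np.array(c['tvec'],float).ravel()
    c['R']=R;c['t']=t; return c
def save(c,f,crop=None,s=1):
    im=c['color'][:,:,::-1]
    if crop: x0,y0,x1,y1=crop; im=im[y0:y1,x0:x1]
    if s!=1: im=cv2.resize(im,None,fx=s,fy=s,interpolation=cv2.INTER_CUBIC)
    cv2.imwrite(f,im)
def cloud(c):
    z=c['z_map']; v,u=np.mgrid[0:z.shape[0],0:z.shape[1]]
    P=np.stack([(u-c['cx'])/c['fx']*z,(v-c['cy'])/c['fy']*z,z],-1)
    W=(P-c['t'])@c['R']; W[z==0]=np.nan; return W
def ray(c,u,v,h):
    d=np.array([(u-c['cx'])/c['fx'],(v-c['cy'])/c['fy'],1])@c['R']; o=-c['R'].T@c['t']
    return o+d*(h-o[2])/d[2]
def proj(c,p):
    q=c['R']@np.array(p)+c['t']; return c['fx']*q[0]/q[2]+c['cx'],c['fy']*q[1]/q[2]+c['cy']
E
python3 - <<'E'
from h import *
for n in('side','top'):
    c=cam(n); save(c,f'pics/{n}0.png'); print(n,c['fx'],-c['R'].T@c['t'],c['R'].round(3).tolist()); np.savez(f'{n}0.npz',**{k:v for k,v in c.items()})
o=ctrl.get_obs(); print(o)
E
```

```text
side 363.9002809263421 [ 0.61492543 -0.92466625  0.53011069] [[0.999, 0.043, -0.022], [0.002, -0.497, -0.868], [-0.048, 0.867, -0.496]]
top 472.08062770973294 [ 0.39694375 -0.04961322  1.15353271] [[0.002, -1.0, -0.001], [-0.99, -0.002, -0.144], [0.144, 0.001, -0.99]]
{'time_s': 0.1, 'qpos': array([-1.35760911e+00,  3.00401592e-01,  1.52150890e+00,  6.42753351e-06,
        1.32068442e+00, -6.65775183e-02]), 'joint_vel': array([-9.43473979e-05, -1.53720856e-04, -6.24414308e-04, -1.94151765e-03,
        1.77593961e-04,  1.63326746e-03]), 'tau': array([ 5.02968433e-04, -5.32644510e+01, -3.53286874e+01,  7.09583564e-02,
        2.34815682e-02, -5.77998799e-05]), 'ee_pos': array([ 0.15182736, -0.52836014,  0.174055  ]), 'eef_rot': array([3.0688033 , 1.56979405, 1.77777011]), 'force': array([-0.49914815,  0.23538663, -0.23571883]), 'moment': array([-0.03820196, -0.00359993,  0.00406002]), 'grip_width': 0.09414191472953176}
```

View pics/side0.png

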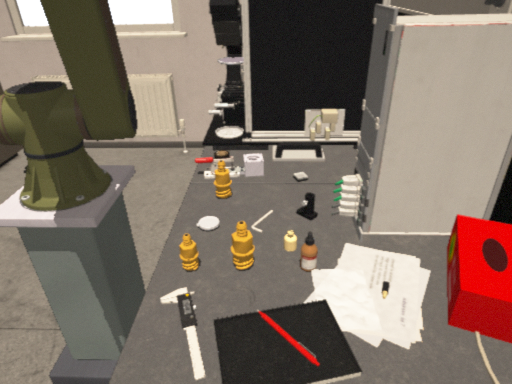

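View pics/top0.png

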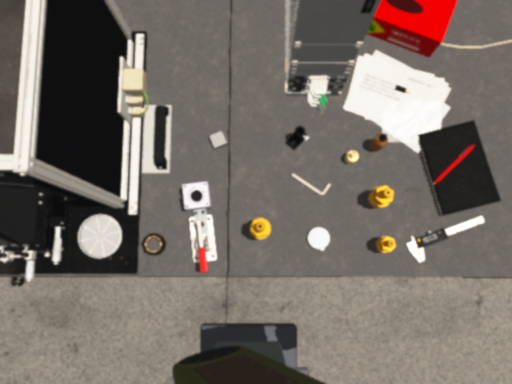

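```bash
python3 - <<'E'
from h import *
cs={n:dict(np.load(f'{n}0.npz')) for n in('side','top')}
c=cs['top']; 
print({n:cs[n]['fx'] for n in cs})
W=cloud(c)
hsv=cv2.cvtColor(c['color'],cv2.COLOR_RGB2HSV)
m=((hsv[...,0]>12)&(hsv[...,0]<30)&(hsv[...,1]>140)&(hsv[...,2]>90)).astype(np.uint8)
n,l,s,ce=cv2.connectedComponentsWithStats(m)
for i in range(1,n):
    if s[i,4]>60:
        P=W[l==i]; z=P[:,2]; k=z>np.nanmax(z)-.006
        print(ce[i],s[i],'max z',np.nanmax(z),'top ctr',np.nanmean(P[k],0).round(4), np.nanmean(P,0).round(4))
print('table', np.nanmedian(W[200:230,340:360,2]))
for nm,b in(('block',(170,170,230,280)),('fit',(360,170,400,260))):
    save(c,f'pics/top_{nm}.png',b,8 if nm=='block' else 6)
s=cs['side'];save(s,'pics/side_fit.png',(150,140,340,290),4)
E
```

```text
{'side': array(363.90028093), 'top': array(472.08062771)}
[376.56701031  27.77319588] [367  20  18  13  97] max z 0.07640710073188718 top ctr [ 0.981  -0.3231  0.0743] [ 0.9764 -0.3359  0.048 ]
[379.65789474 141.40789474] [374 135  13  12  76] max z 0.07381681443882979 top ctr [ 0.6839 -0.3315  0.0715] [ 0.6827 -0.331   0.0583]
[381.02790698 196.15813953] [368 185  26  23 430] max z 0.11585291450968806 top ctr [ 0.5523 -0.3304  0.1123] [ 0.5492 -0.3265  0.0701]
[259.80327869 228.1147541 ] [249 218  22  22 366] max z 0.11540079691781523 top ctr [ 0.4775 -0.0461  0.1121] [ 0.4745 -0.0461  0.0745]
[385.62878788 243.98106061] [376 236  20  17 264] max z 0.09331774964347622 top ctr [ 0.44   -0.3376  0.0899] [ 0.4396 -0.3372  0.0546]
table 0.001343201039224939
```

```bash
python3 - <<'E'
import cv2
a=cv2.imread('pics/top_block.png');b=cv2.imread('pics/top_fit.png');print(a.shape,b.shape)
import numpy as np
h=560
a=cv2.resize(a,None,fx=h/a.shape[0],fy=h/a.shape[0]);b=cv2.resize(b,None,fx=h/b.shape[0],fy=h/b.shape[0])
cv2.imwrite('pics/pair.png',np.hstack([a,b])[:,:800])
E
```

```text
(880, 480, 3) (540, 240, 3)
```

View pics/pair.png

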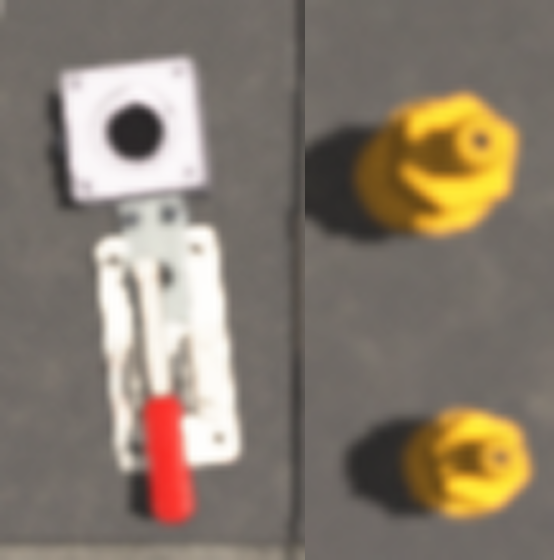

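View pics/side_fit.png

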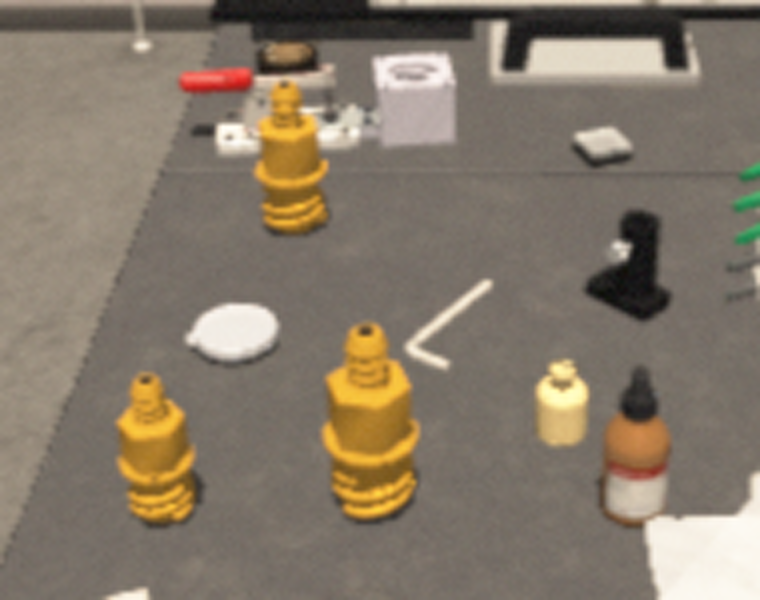

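Look-alikes, as (side px / top px): the fittings at (190,252)/(386,244), (243,245)/(381,196) and (223,182)/(260,229). The z-map gives heights of 93, 116 and 115 mm. The first is the shortest, nearest 87 mm, and has the sample box to its left and the weight and bottle behind it, so I choose it. The close crop agrees. The white block is at top (196,195), with its clamp towards −x.

```bash
python3 - <<'E'
from h import *
c=dict(np.load('top0.npz')); W=cloud(c); col=c['color'].astype(int)
g=cv2.cvtColor(c['color'],cv2.COLOR_RGB2GRAY)
# block: bright mask in region
sub=np.zeros_like(g); sub[176:213,178:216]=1
up=4
def fit(mask): 
    cn,_=cv2.findContours(mask,cv2.RETR_EXTERNAL,cv2.CHAIN_APPROX_NONE); return max(cn,key=cv2.contourArea)
x0,y0,x1,y1=176,174,220,214
G=cv2.resize(g[y0:y1,x0:x1],None,fx=8,fy=8,interpolation=cv2.INTER_CUBIC)
tou=lambda p:((p[0]+.5)/8-.5+x0,(p[1]+.5)/8-.5+y0)
for th in(130,150,170):
    m=((G>th)*255).astype(np.uint8); k=np.ones((41,41),np.uint8)
    m=cv2.morphologyEx(m,cv2.MORPH_OPEN,np.ones((60,60),np.uint8)) if 0 else m
    h=cv2.morphologyEx(cv2.copyMakeBorder(m,50,50,50,50,cv2.BORDER_CONSTANT),cv2.MORPH_CLOSE,cv2.getStructuringElement(2,(99,99)))
    h=cv2.morphologyEx(h,cv2.MORPH_OPEN,np.ones((151,151),np.uint8))[50:-50,50:-50]
    r=cv2.minAreaRect(fit(h)); b=cv2.boxPoints(r)
    P=np.array([ray(c,*tou(p),.05) for p in b]); print(th,'block ctr',P.mean(0).round(4),'sides',np.linalg.norm(P-np.roll(P,-1,0),axis=1).round(4),'dir',np.degrees(np.arctan2(*(P[1]-P[0])[[1,0]])).round(1), r)
for th in(60,80,100):
    m=((G<th)*255).astype(np.uint8); n,l,s,ce=cv2.connectedComponentsWithStats(m)
    i=l[round((195-y0)*8),round((196-x0)*8)]
    u=tou(ce[i]); e=cv2.fitEllipse(fit((l==i).astype(np.uint8))) ; u2=tou(e[0])
    print(th,'bore',s[i],u,ray(c,*u,.05).round(4),ray(c,*u2,.05).round(4), 'dia', np.array(e[1])/8*1.11/472)
k=W[176:213,178:216].reshape(-1,3);k=k[(k[:,2]>.044)&(k[:,2]<.058)];print('zmap block',len(k),k.mean(0),(k.max(0)+k.min(0))/2, np.median(k[:,2]))
# clamp handle
hsv=cv2.cvtColor(c['color'],cv2.COLOR_RGB2HSV)
m=((hsv[...,0]<6)|(hsv[...,0]>174))&(hsv[...,1]>150);m[:200]=0;v,u=np.nonzero(m);print('handle',u.mean(),v.mean(),ray(c,u.mean(),v.mean(),.04))
# side view block
s=dict(np.load('side0.npz'));Ws=cloud(s); 
k=Ws[140:185,235:275].reshape(-1,3);k=k[(k[:,2]>.045)&(k[:,2]<.056)];print('side zmap block top',len(k),k.mean(0),k.min(0),k.max(0))
save(s,'pics/side_block.png',(190,140,280,200),8)
# fitting
for n,cc in(('top',c),('side',s)):
    hsv=cv2.cvtColor(cc['color'],cv2.COLOR_RGB2HSV); WW=cloud(cc)
    m=((hsv[...,0]>10)&(hsv[...,0]<32)&(hsv[...,1]>120)&(hsv[...,2]>60))
    b=np.zeros_like(m); 
    if n=='top': b[232:258,372:402]=1
    else: b[228:274,175:206]=1
    m&=b; P=WW[m]; 
    print(n,m.sum(),'all ctr',np.nanmean(P,0).round(4))
    for lo,hi in((.03,.038),(.058,.068),(.07,.09)):
        q=P[(P[:,2]>lo)&(P[:,2]<hi)]; print(lo,len(q),q.mean(0).round(4),((q.max(0)+q.min(0))/2).round(4))
E
```

```text
130 block ctr [0.5525 0.1049 0.05  ] sides [0.062  0.0653 0.0614 0.0653] dir -89.9 ((163.5, 177.5), (219.0, 209.0), 90.0)
150 block ctr [0.5526 0.1051 0.05  ] sides [0.0605 0.0626 0.06   0.0626] dir -89.9 ((163.0, 177.0), (210.0, 204.0), 90.0)
170 block ctr [0.5526 0.1052 0.05  ] sides [0.0584 0.0608 0.0579 0.0608] dir -89.9 ((162.5, 177.0), (204.0, 197.0), 90.0)
60 bore [ 130  140   69   70 3702] (np.float64(196.1411399243652), np.float64(195.48494057266342)) [0.553  0.1046 0.05  ] [0.553  0.1046 0.05  ] dia [0.01973056 0.02015305]
80 bore [ 126  138   77   75 4411] (np.float64(196.1272245522557), np.float64(195.50332974382226)) [0.553  0.1046 0.05  ] [0.553  0.1046 0.05  ] dia [0.02162677 0.02197611]
100 bore [ 124  135   81   81 4983] (np.float64(196.10637417218544), np.float64(195.50676048565123)) [0.5529 0.1047 0.05  ] [0.553  0.1047 0.05  ] dia [0.02303933 0.0233275 ]
zmap block 445 [0.55428848 0.10642668 0.05038508] [0.55437113 0.10640094 0.05085517] 0.05056854108914628
handle 202.14970059880238 260.4251497005988 [0.40124043 0.0886244  0.04      ]
side zmap block top 223 [0.55743497 0.15382353 0.04869878] [0.48674032 0.07251199 0.04500372] [0.62253832 0.25750335 0.05201664]
top 281 all ctr [ 0.4396 -0.3374  0.052 ]
0.03 22 [ 0.439  -0.3291  0.0368] [ 0.4415 -0.3343  0.0365]
0.058 99 [ 0.4405 -0.337   0.0639] [ 0.4405 -0.3387  0.0628]
0.07 46 [ 0.4408 -0.3379  0.0834] [ 0.4409 -0.3387  0.0804]
side 543 all ctr [ 0.4442 -0.3477  0.0433]
0.03 52 [ 0.4446 -0.3521  0.0363] [ 0.4428 -0.3477  0.036 ]
0.058 108 [ 0.4442 -0.3468  0.0623] [ 0.443  -0.3422  0.063 ]
0.07 70 [ 0.444  -0.3447  0.0803] [ 0.4434 -0.3433  0.079 ]
```

View pics/side_block.png

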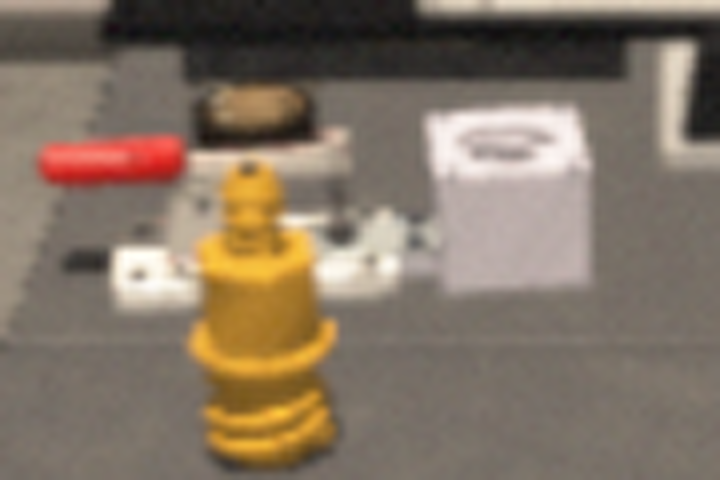

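```bash
python3 - <<'E'
from h import *
c=dict(np.load('top0.npz'));s=dict(np.load('side0.npz'))
save(c,'pics/ftop.png',(370,228,404,260),16)
save(s,'pics/fside.png',(172,228,210,276),12)
a=cv2.imread('pics/ftop.png');b=cv2.imread('pics/fside.png');h=512
b=cv2.resize(b,None,fx=512/b.shape[0],fy=512/b.shape[0]);print(a.shape,b.shape)
cv2.imwrite('pics/fboth.png',np.hstack([a,b])[:,:800])
E
```

```text
(512, 544, 3) (512, 405, 3)
```

View pics/fboth.png

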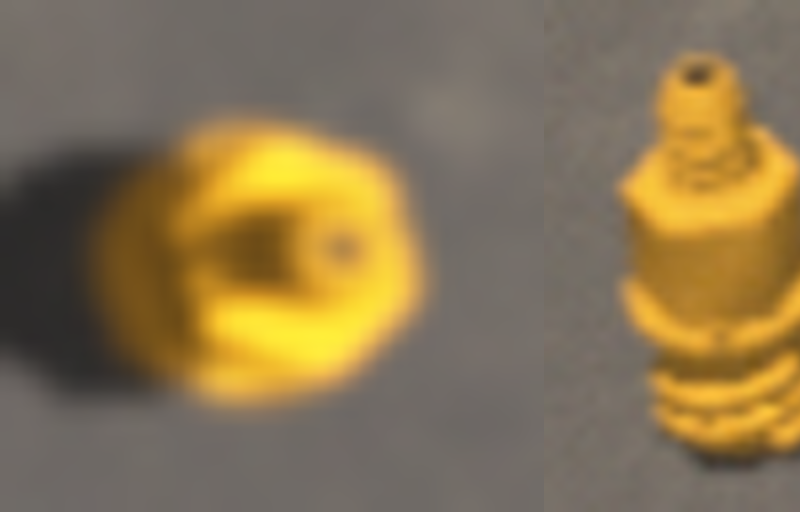

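```bash
python3 - <<'E'
from h import *
c=dict(np.load('top0.npz'));s=dict(np.load('side0.npz'))
pt=ray(c,390.97,243.03,.087);ps=ray(s,185.9,234.6,.087);print('barb top',pt,ps)
T=lambda x,y:(370+(x+.5)/16-.5,228+(y+.5)/16-.5)
S=lambda x,y:(172+(x-544+.5)/10.667-.5,228+(y+.5)/10.667-.5)
for p in[(427,280),(392,162),(345,388)]:
    q=ray(c,*T(*p),.063)-pt;print('top v',q.round(4),np.hypot(*q[:2]),np.degrees(np.arctan2(q[1],q[0]))%60)
for p in[(620,187),(660,226),(742,224),(772,130)]:
    q=ray(s,*S(*p),.063)-ps;print('side v',q.round(4),np.hypot(*q[:2]),np.degrees(np.arctan2(q[1],q[0]))%60)
save(s,'pics/fs2.png',(174,228,214,258),18)
E
```

```text
barb top [ 0.44058764 -0.34098929  0.087     ] [ 0.44242782 -0.34151008  0.087     ]
top v [-0.0036 -0.0184 -0.024 ] 0.01878062780848404 19.03593149951969
top v [ 0.0133 -0.0141 -0.024 ] 0.019368257105938036 13.416669073593496
top v [-0.019  -0.0061 -0.024 ] 0.019940590858657428 17.768439869458916
side v [-0.0169 -0.0037 -0.024 ] 0.017330889178057023 12.325654210940058
side v [-0.0067 -0.0152 -0.024 ] 0.016582005397694912 6.12116015706809
side v [ 0.0088 -0.0143 -0.024 ] 0.01678316413459075 1.4329155441533175
side v [ 0.009   0.0143 -0.024 ] 0.016888146144073555 57.722893601433526
```

View pics/fs2.png

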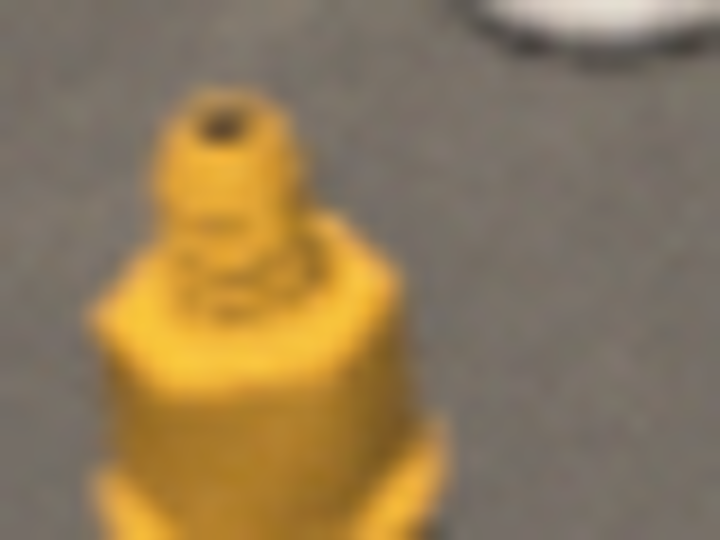

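```bash
python3 - <<'E'
from h import *
s=dict(np.load('side0.npz'));c=dict(np.load('top0.npz'))
S=lambda x,y:(174+(x+.5)/18-.5,228+(y+.5)/18-.5)
h=ray(s,*S(222,125),.087);print(h)
V=np.array([ray(s,*S(*p),.063) for p in[(92,315),(165,388),(318,380),(400,275),(335,212)]])
ctr=(V[0]+V[3])/2;print('ctr',ctr)
# LSQ hexagon
from scipy.optimize import least_squares
def f(p):
    a=p[2]+np.radians([0,60,120,180,240]); return np.r_[V[:,0]-p[0]-p[3]*np.cos(a),V[:,1]-p[1]-p[3]*np.sin(a)]
r=least_squares(f,[ctr[0],ctr[1],np.radians(190),.0173]);print(r.x[:2],np.degrees(r.x[2])%60,r.x[3],r.fun.round(4))
T=lambda x,y:(370+(x+.5)/16-.5,228+(y+.5)/16-.5)
V=np.array([ray(c,*T(*p),.063) for p in[(345,388),(427,280),(392,162)]])
def f(p):
    a=p[2]+np.radians([0,60,120]); return np.r_[V[:,0]-p[0]-.0175*np.cos(a),V[:,1]-p[1]-.0175*np.sin(a)]
r=least_squares(f,[ctr[0],ctr[1],np.radians(200)]);print(r.x[:2],np.degrees(r.x[2])%60,r.fun.round(4))
o=ctrl.get_obs();from scipy.spatial.transform import Rotation as Ro
print(Ro.from_euler('xyz',o['eef_rot']).as_matrix().round(4))
E
```

```text
[ 0.44226107 -0.34108875  0.087     ]
ctr [ 0.44231487 -0.34117243  0.063     ]
[ 0.44259533 -0.34171911] 9.680519799126472 0.01742293555206084 [-0.     -0.     -0.0003 -0.0005  0.0009 -0.0004  0.0003 -0.001   0.0015
 -0.0004]
[ 0.44014867 -0.34249013] 16.900256682075536 [-0.0018  0.0008  0.001   0.0005  0.0001 -0.0006]
[[-2.000e-04  9.611e-01  2.761e-01]
 [ 1.000e-03  2.761e-01 -9.611e-01]
 [-1.000e+00  1.000e-04 -1.000e-03]]
```

```bash
python3 - <<'E'
from h import *
s=dict(np.load('side0.npz'))
save(s,'pics/fs3.png',(176,250,208,276),22)
o=np.array([.4424,-.3414]);d=np.array([.6149,-.9247])-o;a=np.arctan2(d[1],d[0])
for z in(0,6,14,22,34):
    for k in(-90,0,90):
        r=.0173; p=[*(o+r*np.array([np.cos(a+np.radians(k)),np.sin(a+np.radians(k))])),z/1000]
        u,v=proj(s,p);print(z,k,round((u-176+.5)*22),round((v-250+.5)*22))
E
```

```text
0 -90 152 425
0 0 349 512
0 90 510 360
6 -90 144 378
6 0 342 465
6 90 504 313
14 -90 134 314
14 0 333 401
14 90 496 250
22 -90 124 250
22 0 324 336
22 90 488 186
34 -90 109 152
34 0 310 238
34 90 475 88
```

View pics/fs3.png

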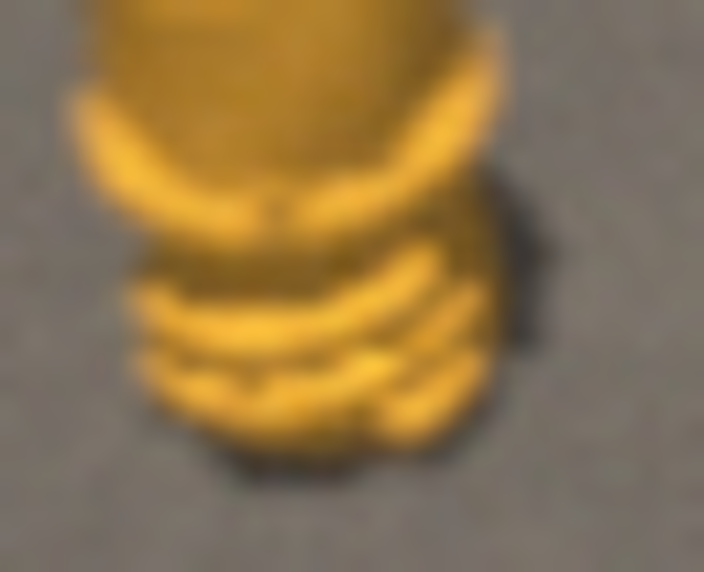

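>>> servo_tool --motion '[0,60,-18,-10,0,120,-36,-20,0,180,-54,-30,0,240,-72,-40,0,290,-88,-50,0,330,-100,-60,0,330,-100,-70,10,330,-100,-80,20,330,-100,-90,30,330,-100,-100,40,330,-100,-110,50,330,-100,-115,50,330,-100,-115,50,330,-100,-115]' --gripper 0.8 --force 20

```text
time_s: 1.85
ee_pos: [0.4415, -0.3414, 0.1249]
eef_rot: [-1.417, 1.571, -0.702]
force: [0.4, -0.7, -0.2]
grip_width: 0.0749
```

```bash
cat >> h.py <<'E'
from scipy.spatial.transform import Rotation as Ro
def st():
    o=ctrl.get_obs(); R=Ro.from_euler('xyz',o['eef_rot']).as_matrix()
    print('t',round(o['time_s'],2),'p',np.round(o['ee_pos']*1000,1),'yawz',np.degrees(np.arctan2(R[1,2],R[0,2])).round(1),'tilt',R[2].round(4),'q6',np.degrees(o['qpos'][5]).round(1),'F',o['force'].round(1),'M',o['moment'].round(2),'w',round(o['grip_width']*1000,1)); return o,R
def to(x,y,z,R,p):
    d=R.T@(np.array([x,y,z])-p*1000); print('move',d.round(1)); return d
E
python3 - <<'E'
from h import *
o,R=st(); to(441.5,-341.5,40,R,o['ee_pos'])
c=cam('top');save(c,'pics/t1.png',(320,170,448,280),6); c=cam('side');save(c,'pics/s1.png',(130,140,290,290),5)
E
```

```text
t 1.85 p [ 441.5 -341.4  124.9] yawz 40.9 tilt [-1.e+00 -2.e-04  0.e+00] q6 -82.4 F [ 0.4 -0.7 -0.2] M [-0.06 -0.16 -0.04] w 74.9
move [84.9 -0.  -0.1]
```

View pics/s1.png

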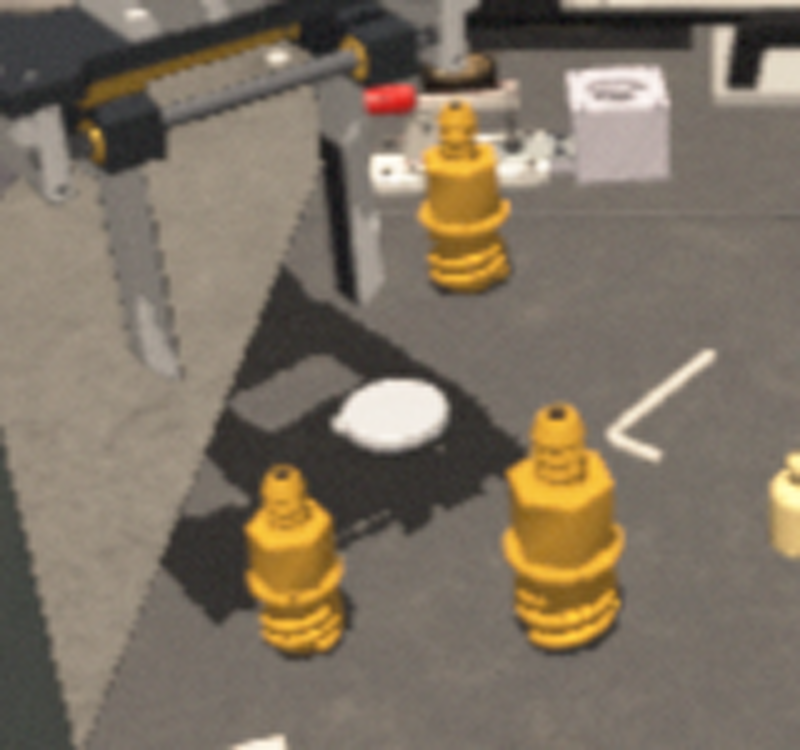

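View pics/t1.png

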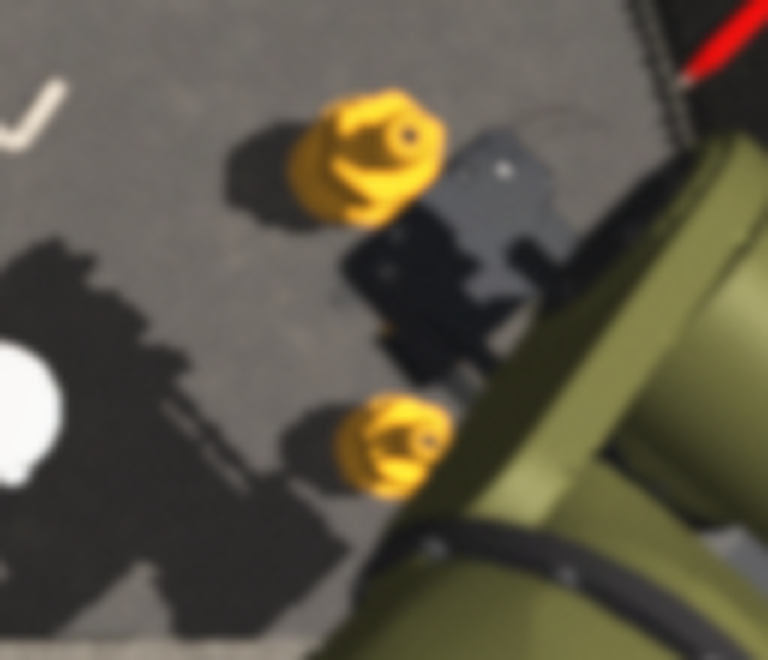

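```bash
python3 - <<'E'
from h import *
s=dict(np.load('side0.npz'));c=dict(np.load('top0.npz'))
o,R=st();p=o['ee_pos']
for k in(-.0375,0,.0375):
    q=p+R[:,2]*k; u,v=proj(s,q); a,b=proj(c,q); print(k,round((u-130+.5)*5),round((v-140+.5)*5),'top',round((a-320+.5)*6),round((b-170+.5)*6))
E
```

```text
t 1.95 p [ 441.6 -341.5  125. ] yawz 41.0 tilt [-1.e+00 -5.e-04  1.e-04] q6 -82.4 F [ 0.8  0.3 -0.5] M [-0.01 -0.1  -0.  ] w 75.1
-0.0375 182 434 top 530 513
0 269 398 top 459 434
0.0375 351 363 top 388 356
```

```bash
python3 - <<'E'
from h import *
s=cam('side');W=cloud(s)
for cx,cy in[(150,350),(160,365),(165,372),(350,280),(372,280),(365,292),(345,200)]:
    u,v=130+cx//5,140+cy//5; print((cx,cy),W[v,u].round(3),s['color'][v,u])
save(s,'pics/s2.png',(140,150,230,225),8)
np.savez('side1.npz',**s)
E
```

```text
(150, 350) [ 0.413 -0.381  0.172] [165 156 146]
(160, 365) [ 0.415 -0.379  0.164] [166 158 149]
(165, 372) [ 0.416 -0.377  0.161] [165 156 147]
(350, 280) [ 0.475 -0.321  0.166] [49 46 45]
(372, 280) [ 0.483 -0.319  0.165] [168 159 149]
(365, 292) [ 0.481 -0.321  0.161] [164 154 145]
(345, 200) [ 0.477 -0.323  0.202] [81 78 74]
```

View pics/s2.png

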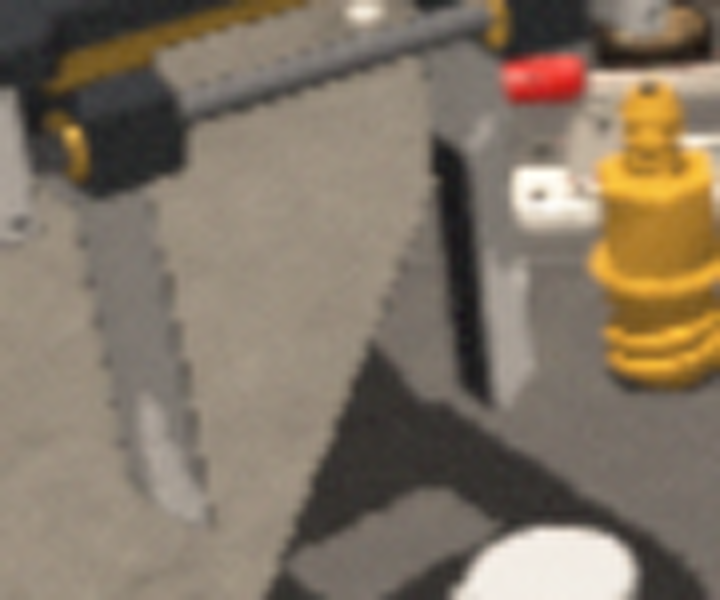

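>>> servo_tool --motion '[20,0,0,0,40,0,0,0,60,0,0,0,75,0,0,0,85,0,0,0,85,0,0,0]'

```text
time_s: 2.75
ee_pos: [0.4413, -0.3413, 0.0392]
eef_rot: [1.67, 1.57, 2.386]
force: [-0.2, 0.6, 0.1]
grip_width: 0.075
```

```bash
python3 - <<'E'
from h import *
o,R=st()
s=cam('side');save(s,'pics/s3.png',(140,200,230,275),8);W=cloud(s);np.savez('side2.npz',**s)
p=o['ee_pos']
for k in(-.0375,0,.0375):
    u,v=proj(s,p+R[:,2]*k);print(round((u-140+.5)*8),round((v-200+.5)*8))
E
```

```text
t 2.75 p [ 441.3 -341.3   39.2] yawz 41.0 tilt [-1.e+00  8.e-04 -1.e-04] q6 -82.5 F [-0.2  0.6  0.1] M [-0.01 -0.15 -0.03] w 75.0
258 490
388 428
512 369
```

View pics/s3.png

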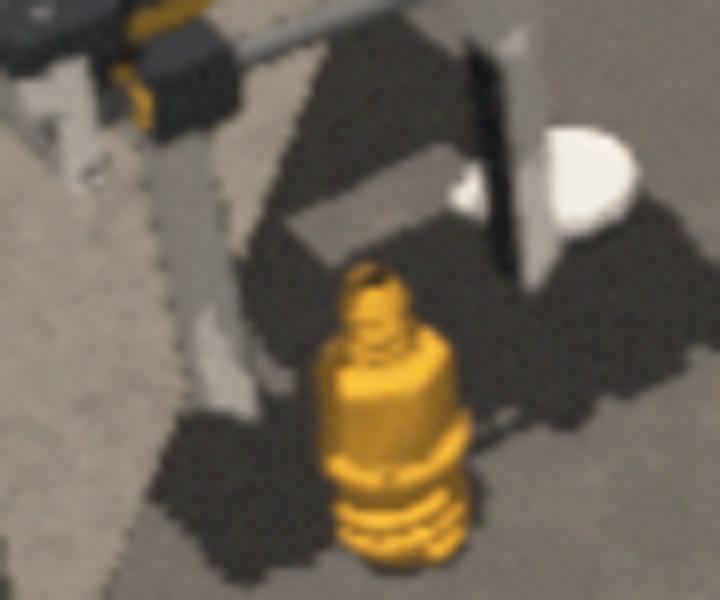

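```bash
python3 - <<'E'
from h import *
s=dict(np.load('side2.npz'));W=cloud(s)
for cx,cy in[(240,400),(225,380),(210,340),(530,275),(535,260),(535,200),(510,265),(370,275),(390,370)]:
    u,v=140+cx//8,200+cy//8; print((cx,cy),W[v,u].round(3))
for x,y in((.4415,-.3415),):
  for q in([.413,-.366,.039],[.413,-.366,.07],[.47,-.317,.04],[.47,-.317,.07]):
    u,v=proj(s,q);print(q,round((u-140+.5)*8),round((v-200+.5)*8))
E
```

```text
(240, 400) [ 0.417 -0.377  0.076]
(225, 380) [ 0.415 -0.379  0.085]
(210, 340) [ 0.414 -0.381  0.099]
(530, 275) [ 0.479 -0.323  0.075]
(535, 260) [ 0.479 -0.321  0.079]
(535, 200) [ 0.481 -0.32   0.096]
(510, 265) [ 0.471 -0.313  0.07 ]
(370, 275) [ 0.442 -0.337  0.085]
(390, 370) [ 0.446 -0.35   0.064]
[0.413, -0.366, 0.039] 258 491
[0.413, -0.366, 0.07] 241 395
[0.47, -0.317, 0.04] 513 367
[0.47, -0.317, 0.07] 502 277
```

>>> servo_tool --motion '[10,0,0,0,20,0,0,0,20,0,0,0]'

```text
time_s: 3.18
ee_pos: [0.441, -0.341, 0.0186]
eef_rot: [1.691, 1.569, 2.407]
force: [0.5, 0.1, 0.4]
grip_width: 0.0752
```

```bash
python3 - <<'E'
from h import *
o,R=st()
s=cam('side');save(s,'pics/s4.png',(140,200,230,275),8);W=cloud(s);np.savez('side2.npz',**s)
E
```

```text
t 3.17 p [ 441.  -341.    18.6] yawz 41.0 tilt [-1.0e+00  1.6e-03 -2.0e-04] q6 -82.5 F [0.5 0.1 0.4] M [ 0.03 -0.13  0.02] w 75.2
```

View pics/s4.png

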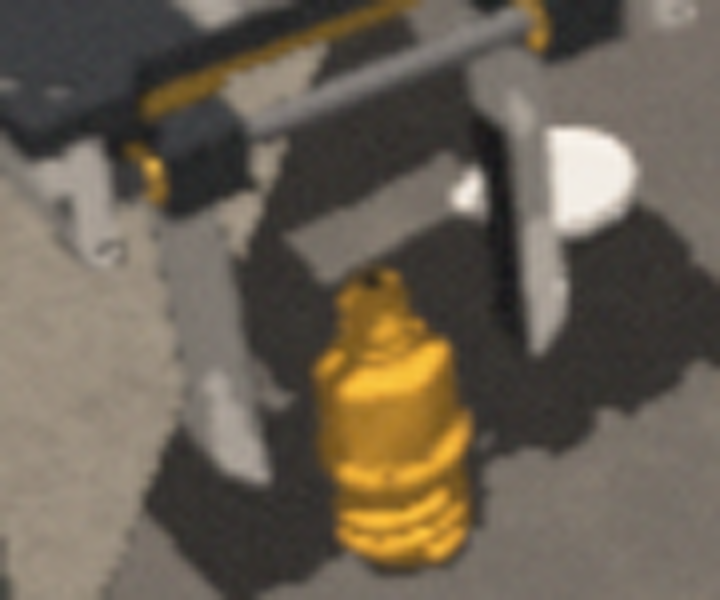

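```bash
python3 - <<'E'
from h import *
s=dict(np.load('side2.npz'));o,R=st();p=o['ee_pos']
ax=R[:,2];pe=R[:,1]
if pe[1]>0: pe=-pe
for k in(-1,1):
  for w in(.0375,.045):
   for e in(0,.008):
    for z in(.02,.04,.05):
      q=np.array([*(p+k*w*ax+e*pe)[:2],z]);u,v=proj(s,q);print(k,w,e,z,round((u-140+.5)*8),round((v-200+.5)*8))
W=cloud(s)
for cx,cy in[(255,470),(245,460),(545,340),(540,345)]:
    u,v=140+cx//8,200+cy//8; print((cx,cy),W[v,u].round(4))
E
```

```text
t 3.23 p [ 441.2 -341.2   19.1] yawz 41.0 tilt [-1.e+00  9.e-04 -1.e-04] q6 -82.5 F [-0.3 -0.5  0.2] M [-0.02 -0.11  0.01] w 75.4
-1 0.0375 0 0.02 268 547
-1 0.0375 0 0.04 258 487
-1 0.0375 0 0.05 252 457
-1 0.0375 0.008 0.02 283 564
-1 0.0375 0.008 0.04 273 504
-1 0.0375 0.008 0.05 267 473
-1 0.045 0 0.02 242 560
-1 0.045 0 0.04 231 500
-1 0.045 0 0.05 225 470
-1 0.045 0.008 0.02 256 577
-1 0.045 0.008 0.04 246 517
-1 0.045 0.008 0.05 240 486
1 0.0375 0 0.02 518 425
1 0.0375 0 0.04 511 366
1 0.0375 0 0.05 508 337
1 0.0375 0.008 0.02 534 440
1 0.0375 0.008 0.04 527 381
1 0.0375 0.008 0.05 524 351
1 0.045 0 0.02 541 413
1 0.045 0 0.04 535 355
1 0.045 0 0.05 532 325
1 0.045 0.008 0.02 557 428
1 0.045 0.008 0.04 551 369
1 0.045 0.008 0.05 548 340
(255, 470) [ 0.4159 -0.3755  0.0547]
(245, 460) [ 0.4147 -0.3767  0.0583]
(545, 340) [ 0.4813 -0.3213  0.0527]
(540, 345) [ 0.479  -0.3217  0.0503]
```

>>> servo_tool --motion '[6,0,0,0,6,0,0,0,6,0,0,0,6,0,0,0,6,0,0,0,6,0,0,0,6,0,0,0,6,0,0,0]' --gripper 0.1 --force 25

```text
time_s: 4.22
ee_pos: [0.4415, -0.3414, 0.0137]
eef_rot: [-1.433, 1.571, -0.717]
force: [0.5, 0.5, 2.1]
grip_width: 0.0301
```

```bash
python3 - <<'E'
from h import *
o,R=st()
s=cam('side');save(s,'pics/s5.png',(140,200,230,275),8);np.savez('side2.npz',**s)
E
```

```text
t 4.22 p [ 441.5 -341.4   13.7] yawz 41.0 tilt [-1.e+00 -3.e-04  0.e+00] q6 -82.5 F [0.5 0.5 2.1] M [-0.02 -0.15  0.01] w 30.1
```

View pics/s5.png

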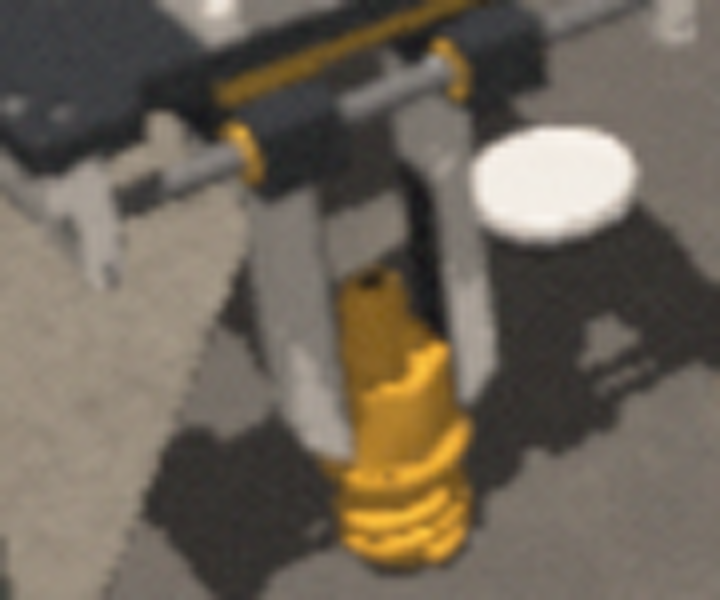

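>>> servo_tool --motion '[-10,0,0,0,-40,0,0,0,-80,0,0,0,-120,0,0,0,-160,0,0,0,-160,0,0,0]' --force 30

```text
time_s: 5.03
ee_pos: [0.4422, -0.3421, 0.1768]
eef_rot: [-1.447, 1.566, -0.731]
force: [1.2, -0.3, -2.9]
grip_width: 0.0296
```

```bash
python3 - <<'E'
from h import *
o,R=st()
s=cam('side');save(s,'pics/s6.png',(130,130,230,220),7);np.savez('side2.npz',**s)
to(552.7,105,173.7,R,o['ee_pos'])
E
```

```text
t 5.03 p [ 442.2 -342.1  176.8] yawz 41.0 tilt [-1.0e+00 -5.2e-03  6.0e-04] q6 -82.5 F [ 1.2 -0.3 -2.9] M [-0.05 -0.13 -0.02] w 29.6
move [  2.  264.7 376.8]
```

View pics/s6.png

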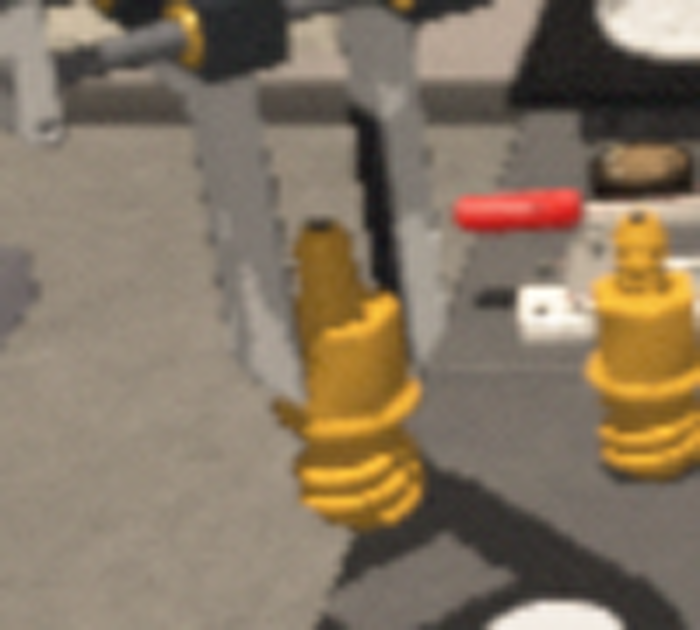

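```bash
python3 - <<'E'
from h import *
s=dict(np.load('side2.npz'));o,R=st();b=o['ee_pos'].copy()
for z in(0.163,.250):
    u,v=proj(s,[b[0],b[1],z]);print(z,(u-130+.5)*7,(v-130+.5)*7)
E
```

```text
t 5.08 p [ 441.6 -341.5  174.5] yawz 41.0 tilt [-1.0e+00 -1.8e-03  2.0e-04] q6 -82.5 F [-1.4 -0.4 -3.4] M [ 0.01 -0.16 -0.02] w 29.9
0.163 359.7787393282068 512.0241161199032
0.25 318.48936695665174 224.32231081684387
```

>>> servo_tool --motion '[0,15,20,-5,0,40,55,-12,0,66,94,-20,0,92,132,-28,0,118,170,-37,0,145,208,-46,0,172,246,-55,0,200,284,-64,0,228,322,-74,0,248,352,-83,0,260,370,-88,0,264.5,377,-90,0,264.5,377,-90,0,264.5,377,-90,0,264.5,377,-90]'

```text
time_s: 6.95
ee_pos: [0.5521, 0.105, 0.1736]
eef_rot: [-2.85, 1.571, -0.565]
force: [0.2, 1.1, -2.2]
grip_width: 0.03
```

```bash
python3 - <<'E'
from h import *
o,R=st()
s=cam('side');save(s,'pics/s7.png',(200,70,300,195),6);np.savez('side2.npz',**s)
t=cam('top');save(t,'pics/t7.png',(150,140,250,240),6);np.savez('top2.npz',**t)
to(552.7,105,100,R,o['ee_pos'])
for z in(.161,.25):
    p=o['ee_pos'];u,v=proj(s,[p[0],p[1],z]);print(z,(u-200+.5)*6,(v-70+.5)*6)
for z in(0,.05):
    u,v=proj(s,[.5527,.105,z]);print('port',z,(u-200+.5)*6,(v-70+.5)*6)
E
```

```text
t 6.95 p [552.1 105.  173.6] yawz 130.9 tilt [-1. -0. -0.] q6 -123.9 F [ 0.2  1.1 -2.2] M [ 0.12 -0.12 -0.01] w 30.0
move [73.6 -0.5 -0.3]
0.161 306.7417857279629 322.3520678405141
0.25 301.7541220948349 142.80526055337504
port 0 315.8546897525611 612.3301067219393
port 0.05 313.4973774538291 526.6380319774137
```

View pics/s7.png

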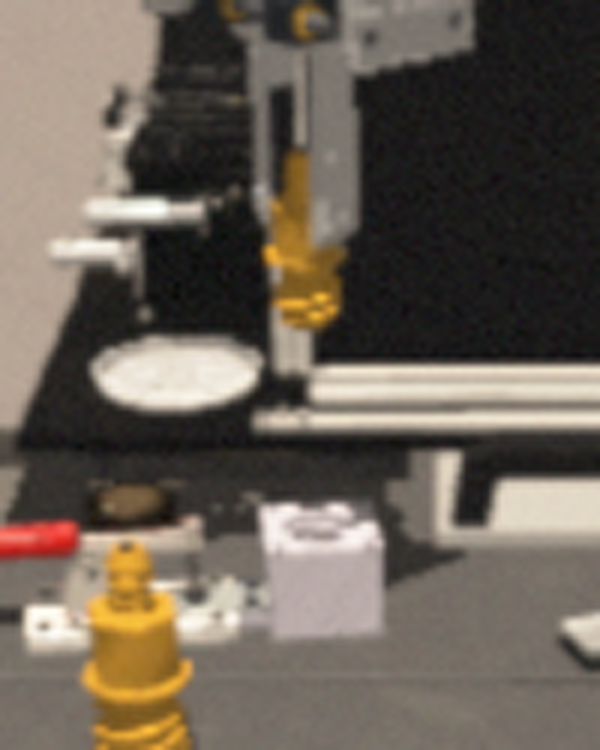

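View pics/t7.png

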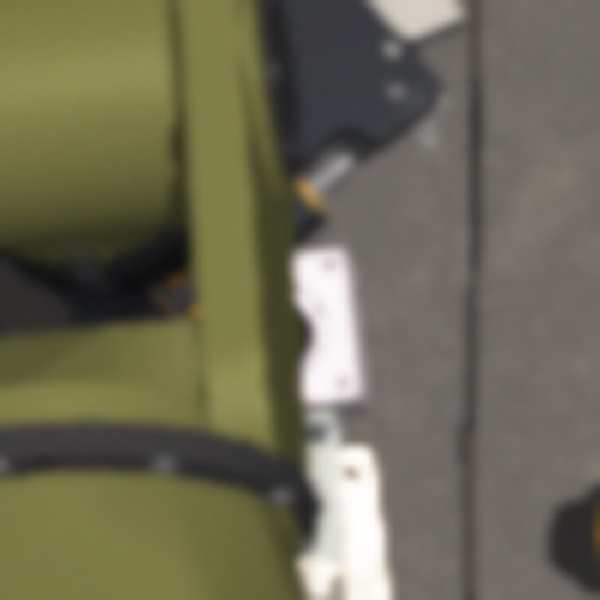

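```bash
python3 - <<'E'
from h import *
s=dict(np.load('side0.npz'))
S=lambda x,y:(190+(x+.5)/8-.5,140+(y+.5)/8-.5)
V=np.array([ray(s,*S(*p),.05) for p in[(425,115),(580,107),(592,172),(440,180)]]);print(V.round(4),V.mean(0),np.linalg.norm(V-np.roll(V,-1,0),axis=1))
print(ray(s,*S(507,143),.05))
# front bottom edge
print(ray(s,*S(445,293),0),ray(s,*S(588,287),0))
# top view corners (pair.png: scale 560/110 => 5.09, offset 170,170)
c=dict(np.load('top0.npz'))
T=lambda x,y:(170+(x+.5)/5.0909-.5,170+(y+.5)/5.0909-.5)
V=np.array([ray(c,*T(*p),.05) for p in[(60,72),(193,57),(208,190),(76,204)]]);print(V.round(4),V.mean(0),np.linalg.norm(V-np.roll(V,-1,0),axis=1))
save(c,'pics/tb.png',(178,176,216,216),14)
save(s,'pics/sb.png',(238,148,272,182),16)
E
```

```text
[[0.5226 0.1301 0.05  ]
 [0.5841 0.1375 0.05  ]
 [0.5901 0.0777 0.05  ]
 [0.5325 0.0708 0.05  ]] [0.55731153 0.10400714 0.05      ] [0.06187258 0.06012989 0.05796315 0.06015116]
[0.55646223 0.10377906 0.05      ]
[0.53253288 0.07352503 0.        ] [0.58804091 0.07861734 0.        ]
[[0.581  0.1402 0.05  ]
 [0.5882 0.0784 0.05  ]
 [0.5259 0.0703 0.05  ]
 [0.5193 0.1312 0.05  ]] [0.55361284 0.10500297 0.05      ] [0.0622111  0.06287143 0.06121327 0.06242943]
```

View pics/tb.png

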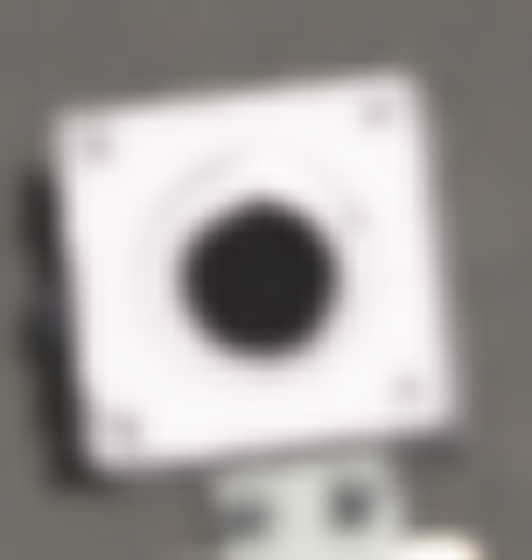

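View pics/sb.png

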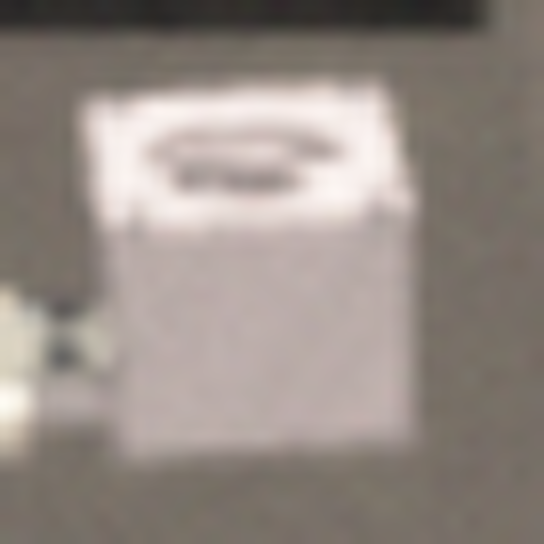

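```bash
python3 - <<'E'
from h import *
c=dict(np.load('top0.npz'));s=dict(np.load('side0.npz'))
T=lambda x,y:(178+(x+.5)/14-.5,176+(y+.5)/14-.5)
S=lambda x,y:(238+(x+.5)/16-.5,148+(y+.5)/16-.5)
for L in([(97,147),(380,110),(408,390),(127,430)],[(58,112),(412,75),(455,425),(98,470)]):
    V=np.array([ray(c,*T(*p),.05) for p in L]);print(V.mean(0),np.degrees(np.arctan2(*(V[0]-V[3])[[1,0]])),np.degrees(np.arctan2(*(V[1]-V[2])[[1,0]])),np.degrees(np.arctan2(*(V[0]-V[1])[[0,1]])))
print('hole z.03',ray(c,*T(260,277),.03),'.027',ray(c,*T(260,277),.024))
V=np.array([ray(s,*S(*p),.05) for p in[(85,97),(385,85),(415,213),(105,228)]]);print('side',V.mean(0),np.linalg.norm(V-np.roll(V,-1,0),axis=1))
print('ring',ray(s,*S(248,155),.05))
E
```

```text
[0.55478582 0.10587894 0.05      ] 7.4020219902710584 6.713908614778647 -7.664782750796774
[0.55461706 0.1054142  0.05      ] 7.7635475764527575 7.940745326543802 -6.161099872264234
hole z.03 [0.55622705 0.10746568 0.03      ] .027 [0.55707767 0.10830453 0.024     ]
side [0.55654247 0.10572427 0.05      ] [0.05985543 0.05945718 0.05914816 0.06052799]
ring [0.55668107 0.10538386 0.05      ]
```

>>> servo_tool --motion '[10,-1,0,0,35,-3,-2,0,65,-3,-2,0,90,-3,-2,0,104,-3,-2,0,107,-3,-2,0,107,-3,-2,0]'

```text
time_s: 7.92
ee_pos: [0.5561, 0.1061, 0.0671]
eef_rot: [-2.184, 1.57, 0.103]
force: [-0.0, 0.6, -1.2]
grip_width: 0.0298
```

```bash
python3 - <<'E'
from h import *
o,R=st()
s=cam('side');save(s,'pics/s8.png',(225,110,285,190),8);np.savez('side2.npz',**s)
to(555.7,105.8,62,R,o['ee_pos'])
p=o['ee_pos']
for z in(-.0137,.020,.0733):
    u,v=proj(s,[p[0],p[1],p[2]+z]);print(z,(u-225+.5)*8,(v-110+.5)*8)
E
```

```text
t 7.92 p [556.1 106.1  67.1] yawz 131.0 tilt [-1.e+00 -7.e-04 -5.e-04] q6 -123.9 F [-0.   0.6 -1.2] M [ 0.12 -0.16  0.01] w 29.8
move [5.1 0.5 0. ]
-0.0137 226.71223669022652 372.8926508648656
0.02 224.6438687364939 292.81801211964785
0.0733 221.2429297071567 161.15431868577843
```

View pics/s8.png

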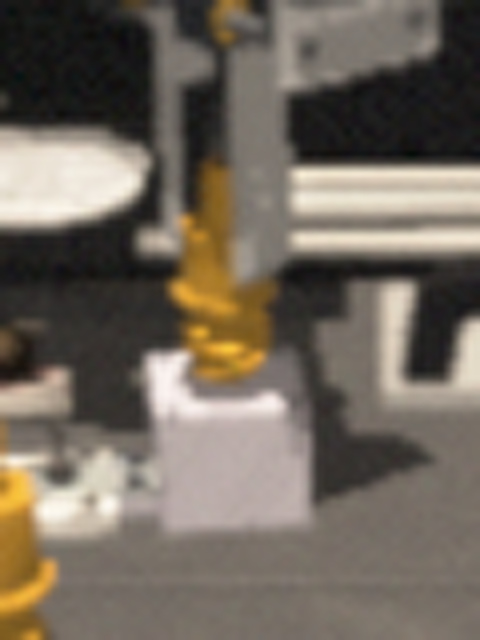

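>>> servo_tool --motion '[2,0.5,0,0,4,0.5,0,0,6,0.5,0,0,8,0.5,0,0,10,0.5,0,0,10,0.5,0,0]'

```text
time_s: 8.72
ee_pos: [0.5553, 0.1058, 0.0564]
eef_rot: [0.974, 1.571, -3.022]
force: [0.6, 0.4, -2.2]
grip_width: 0.0298
```

```bash
python3 - <<'E'
from h import *
o,R=st()
E
```

```text
t 8.72 p [555.3 105.8  56.4] yawz 131.0 tilt [-1.e+00  2.e-04  2.e-04] q6 -124.0 F [ 0.6  0.4 -2.2] M [ 0.14 -0.07 -0.  ] w 29.8
```

>>> servo_tool --motion '[1,0,0,0,2,0,0,0,3,0,0,0,3,0,0,0]'

```text
time_s: 9.22
ee_pos: [0.5553, 0.1058, 0.0535]
eef_rot: [0.955, 1.571, -3.041]
force: [0.3, 0.3, -1.7]
grip_width: 0.03
```

>>> servo_tool --motion '[1,0,0,0,2,0,0,0,2,0,0,0]'

```text
time_s: 9.6
ee_pos: [0.5553, 0.1058, 0.0514]
eef_rot: [0.848, 1.571, 3.135]
force: [-0.3, -0.3, -1.6]
grip_width: 0.0298
```

>>> servo_tool --motion '[1,0,0,0,1,0,0,0,1,0,0,0]'

```text
time_s: 9.98
ee_pos: [0.5554, 0.1058, 0.0506]
eef_rot: [-1.787, 1.571, 0.5]
force: [0.0, 0.1, -3.2]
grip_width: 0.0297
```

>>> servo_tool --motion '[0.5,0,0,0,1,0,0,0,1,0,0,0]'

```text
time_s: 10.35
ee_pos: [0.5555, 0.1058, 0.0498]
eef_rot: [-2.133, 1.57, 0.154]
force: [0.4, -0.1, 0.6]
grip_width: 0.03
```

>>> servo_tool --motion '[0.5,0,0,0,1,0,0,0,1,0,0,0]'

```text
time_s: 10.72
ee_pos: [0.5559, 0.106, 0.0496]
eef_rot: [-2.047, 1.569, 0.24]
force: [-1.8, 1.1, 9.5]
grip_width: 0.0301
```

>>> servo_tool --motion '[-0.6,0,0,0,-0.4,0,0,5,-0.15,0,0,10,0.07,0,0,15,0.3,0,0,20,0.5,0,0,25,0.73,0,0,30,0.95,0,0,35,1.18,0,0,40,1.18,0,0,40]'

```text
time_s: 11.98
ee_pos: [0.556, 0.1055, 0.0479]
eef_rot: [-1.762, 1.569, -0.174]
force: [2.0, -2.1, 5.8]
grip_width: 0.0299
```

```bash
python3 - <<'E'
from h import *
o,R=st()
E
```

```text
t 11.97 p [556.  105.5  47.9] yawz 91.0 tilt [-1.0e+00 -1.6e-03 -3.0e-04] q6 -83.9 F [ 2.  -2.1  5.8] M [-0.38 -0.31 -0.04] w 29.9
```

>>> servo_tool --motion '[-0.1,0,0,6,0.2,0,0,12,0.5,0,0,18,0.5,0,0,18]'

```text
time_s: 12.48
ee_pos: [0.5554, 0.1058, 0.0471]
eef_rot: [-1.032, 1.571, 0.243]
force: [-0.3, -1.7, 5.2]
grip_width: 0.0301
```

```bash
cat > fz.py <<'E'
from h import *
F=[];Z=[];P=[]
for i in range(3):
    o=ctrl.get_obs();F.append(np.r_[o['force'],o['moment']]);P.append(o['ee_pos']*1000)
    if i<2: ctrl.camera('side')
print('F',np.mean(F,0).round(2),'P',np.mean(P,0).round(2),np.std(P,0).round(2)); st()
E
python3 fz.py
```

```text
F [-1.22 -1.3   5.06 -0.15  0.22 -0.04] P [555.44 105.76  47.08] [0.02 0.01 0.  ]
t 12.57 p [555.5 105.8  47.1] yawz 73.1 tilt [-1.e+00 -2.e-04  1.e-04] q6 -66.1 F [-2.  -0.9  5.5] M [-0.18  0.3  -0.03] w 30.1
```

>>> servo_tool --motion '[-0.1,0,0,5,0.1,0,0,10,0.3,0,0,15,0.3,0,0,15]'

```text
time_s: 13.08
ee_pos: [0.5552, 0.1059, 0.0465]
eef_rot: [1.653, 1.57, 2.667]
force: [-2.1, 0.2, 2.6]
grip_width: 0.03
```

```bash
python3 fz.py
```

```text
F [-1.99  0.76  2.81  0.24  0.27  0.01] P [555.25 105.91  46.48] [0.02 0.01 0.01]
t 13.18 p [555.3 105.9  46.5] yawz 58.2 tilt [-1.e+00  3.e-04 -0.e+00] q6 -51.1 F [-1.9  0.7  2.5] M [ 0.27  0.34 -0.01] w 29.8
```

>>> servo_tool --motion '[0.15,0,0,5,0.35,0,0,10,0.55,0,0,15,0.55,0,0,15]'

```text
time_s: 13.68
ee_pos: [0.5554, 0.1058, 0.0458]
eef_rot: [1.952, 1.571, 2.705]
force: [-0.2, 0.3, 0.1]
grip_width: 0.0293
```

```bash
python3 fz.py
```

```text
F [-0.03  0.47 -0.15  0.08 -0.18 -0.01] P [555.39 105.8   45.84] [0.02 0.02 0.01]
t 13.78 p [555.4 105.8  45.9] yawz 43.2 tilt [-1.  0. -0.] q6 -36.1 F [ 0.6  0.8 -0.5] M [ 0.06 -0.27  0.01] w 29.4
```

>>> servo_tool --motion '[0.2,0,0,5,0.42,0,0,10,0.65,0,0,15,0.65,0,0,15]'

```text
time_s: 14.28
ee_pos: [0.5553, 0.1057, 0.0452]
eef_rot: [-2.997, 1.571, -2.505]
force: [0.1, 0.6, -0.5]
grip_width: 0.0298
```

```bash
python3 fz.py
```

```text
F [-0.17  0.69 -0.65 -0.03 -0.12 -0.03] P [555.34 105.73  45.23] [0.01 0.02 0.  ]
t 14.38 p [555.4 105.7  45.2] yawz 28.2 tilt [-1.e+00 -0.e+00 -2.e-04] q6 -21.1 F [-0.2  0.8 -1.1] M [-0.05 -0.15 -0.03] w 30.1
```

>>> servo_tool --motion '[0.3,0,0,5,0.55,0,0,10,0.8,0,0,15,0.8,0,0,15]'

```text
time_s: 14.88
ee_pos: [0.5558, 0.1058, 0.0452]
eef_rot: [-0.194, 1.57, 0.035]
force: [-0.3, -0.7, 5.3]
grip_width: 0.0299
```

```bash
python3 fz.py
```

```text
F [-0.27 -0.38  5.54 -0.08  0.02  0.01] P [555.83 105.77  45.17] [0.01 0.01 0.01]
t 14.97 p [555.8 105.8  45.2] yawz 13.2 tilt [-1.0e+00 -2.0e-04  1.2e-03] q6 -6.1 F [-0.5 -0.3  6.1] M [-0.09 -0.01  0.  ] w 29.8
```

>>> servo_tool --motion '[0.25,0,0,5,0.5,0,0,10,0.7,0,0,15,0.7,0,0,15]'

```text
time_s: 15.48
ee_pos: [0.5559, 0.1058, 0.0446]
eef_rot: [0.099, 1.569, 0.066]
force: [-0.5, -0.4, 6.6]
grip_width: 0.0299
```

```bash
python3 fz.py
```

```text
F [ 0.14 -0.51  6.64 -0.1  -0.01 -0.01] P [555.95 105.8   44.61] [0.01 0.   0.01]
t 15.57 p [556.  105.8  44.6] yawz -1.8 tilt [-1.0e+00  2.0e-04  1.5e-03] q6 8.9 F [ 0.7 -0.8  6.7] M [-0.06 -0.01 -0.03] w 29.8
```

>>> servo_tool --motion '[-0.3,0,0,0,-0.6,0,0,0,-0.6,0,0,0]'

```text
time_s: 15.95
ee_pos: [0.5558, 0.1058, 0.0447]
eef_rot: [0.108, 1.57, 0.074]
force: [2.6, 0.8, 3.5]
grip_width: 0.0296
```

```bash
python3 fz.py
```

```text
F [ 3.2   0.38  4.12 -0.07 -0.77 -0.05] P [555.79 105.78  44.7 ] [0.01 0.01 0.02]
t 16.05 p [555.8 105.8  44.7] yawz -1.9 tilt [-1.     0.     0.001] q6 9.0 F [ 3.3 -0.6  4.4] M [-0.12 -0.85 -0.05] w 29.8
```

>>> servo_tool --motion '[-0.4,0,0,0,-0.4,0,0,0,-0.4,0,0,0]'

```text
time_s: 16.42
ee_pos: [0.5557, 0.1058, 0.0448]
eef_rot: [0.082, 1.57, 0.048]
force: [5.9, -0.3, -0.2]
grip_width: 0.0296
```

```bash
python3 fz.py
```

```text
F [ 5.4  -0.23  0.15 -0.07 -1.36 -0.05] P [555.72 105.78  44.82] [0.01 0.   0.  ]
t 16.52 p [555.7 105.8  44.8] yawz -2.0 tilt [-1.e+00  0.e+00  8.e-04] q6 9.0 F [ 5.4 -0.3  0.5] M [-0.08 -1.33 -0.03] w 29.7
```

>>> servo_tool --motion '[0.22,0,0,5,0.44,0,0,10,0.67,0,0,15,0.89,0,0,20,1.11,0,0,25,1.33,0,0,30,1.33,0,0,30]'

```text
time_s: 17.4
ee_pos: [0.5548, 0.1057, 0.0435]
eef_rot: [-2.387, 1.569, -2.946]
force: [-0.2, -1.6, 5.0]
grip_width: 0.0299
```

```bash
python3 fz.py
```

```text
F [-0.93 -0.96  5.48 -0.22  0.2  -0.02] P [554.8  105.68  43.49] [0.01 0.01 0.01]
t 17.5 p [554.8 105.7  43.5] yawz -32.0 tilt [-1.     -0.001  -0.0012] q6 39.0 F [-1.4 -0.7  5.9] M [-0.19  0.18 -0.05] w 29.5
```

>>> servo_tool --motion '[0.1,0,0,5,0.25,0,0,10,0.45,0,0,15,0.65,0,0,20,0.85,0,0,25,1.0,0,0,29,1.0,0,0,29]'

```text
time_s: 18.38
ee_pos: [0.5546, 0.1058, 0.0423]
eef_rot: [-1.983, 1.569, -3.047]
force: [-3.5, 0.1, 4.0]
grip_width: 0.0296
```

```bash
python3 fz.py
```

```text
F [-3.38 -0.18  3.81 -0.09  0.69  0.01] P [554.66 105.76  42.25] [0.03 0.   0.02]
t 18.48 p [554.7 105.8  42.2] yawz -60.9 tilt [-1.0e+00 -1.6e-03 -7.0e-04] q6 67.9 F [-4.1  0.   3.6] M [-0.05  0.8   0.06] w 29.8
```

>>> servo_tool --motion '[-0.3,0,0,0,-0.3,0,0,0,-0.3,0,0,0,-0.3,0,0,0,-0.3,0,0,0]' --gripper 0.55

```text
time_s: 19.1
ee_pos: [0.5554, 0.1058, 0.0428]
eef_rot: [3.051, 1.571, 1.987]
force: [0.6, 0.6, 0.2]
grip_width: 0.0515
```

>>> servo_tool --motion '[-10,0,0,0,-40,0,0,0,-80,0,0,0,-120,0,0,0,-120,0,0,0]'

```text
time_s: 19.73
ee_pos: [0.5568, 0.106, 0.1666]
eef_rot: [1.185, 1.565, 0.121]
force: [0.1, 0.7, -0.9]
grip_width: 0.0517
```

```bash
python3 - <<'E'
from h import *
o,R=st()
s=cam('side');save(s,'pics/s9.png',(200,90,300,190),6)
s=cam('side');W=cloud(s)
hsv=cv2.cvtColor(s['color'],cv2.COLOR_RGB2HSV);m=((hsv[...,0]>10)&(hsv[...,0]<32)&(hsv[...,1]>120)&(hsv[...,2]>60))
m[:, :235]=0;m[:,275:]=0;m[:100]=0;m[185:]=0
v,u=np.nonzero(m);print(u.min(),u.max(),v.min(),v.max(),np.nanmax(W[m][:,2]),np.nanpercentile(W[m][:,2],[5,50,95]))
for z in(.0285,.0285+.034,.0285+.063,.0285+.087): print(z,proj(s,[.5557,.1058,z]))
E
```

```text
t 19.73 p [556.8 106.  166.6] yawz -61.0 tilt [-1.      0.0056  0.0023] q6 68.0 F [ 0.1  0.7 -0.9] M [-0.01 -0.04  0.02] w 51.7
247 259 138 159 0.11573135294499469 [0.03589065 0.07672275 0.10966946]
0.0285 (np.float64(252.88490245706785), np.float64(163.37784671555872))
0.0625 (np.float64(252.62750533296014), np.float64(153.4951064620304))
0.0915 (np.float64(252.4017980610292), np.float64(144.82909533405427))
0.11549999999999999 (np.float64(252.21054712746243), np.float64(137.4860323288343))
```

View pics/s9.png

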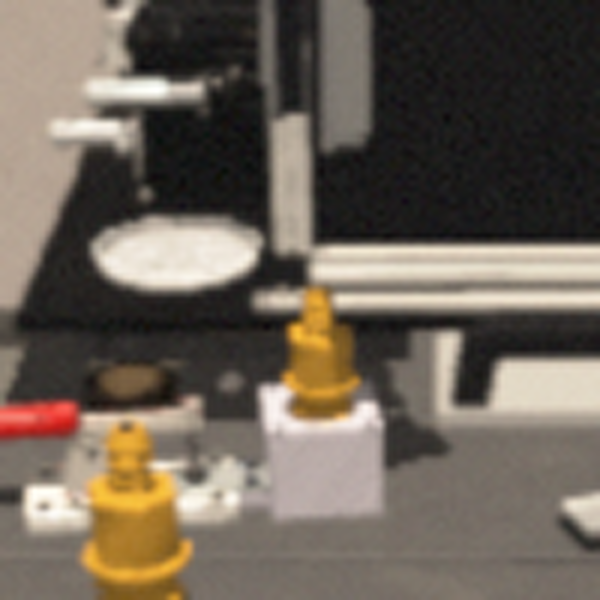

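```bash
python3 -c "
from h import *
print(ctrl.hand_in());st()"
```

```text
the job is handed in; nothing more can be done
None
the job is handed in; nothing more can be done
```

I screwed the smallest fitting into the port, took it about a quarter turn (89°) past the washer, let go and handed the job in at about 20 s. The hand-in reports no verdict.

**What I did**
- **Pick-up:** I gripped the fitting on its hexagon (opening 30.1 mm) and lowered it into the port. It came to rest with its nose at about z 36.5, as the task describes.
- **Washer touch:** I turned it clockwise along the thread. The washer was first felt after about 103° of turning, with the nose at about z 31.8.
- **Tightening:** From there I turned 89° more and opened the gripper. By angle and by sinking (about 3 mm) this gives roughly 15 N on the washer. That figure is worked out, since the washer force cannot be measured directly.

**Last checks**
- **Side picture:** After release the fitting stands upright and centred in the port, its barb top at about 116 mm. That puts the nose at about z 28.7. I did not re-measure its tilt or centring.
- **Forces:** The readings I took at the end of moves stayed below 10 N on the wrist.
- **Bystanders:** I did not measure their positions again at the end. The path kept clear of them and I felt no contact.

**Disagreements**
- **Finger length:** The fingertips appeared about 28 mm higher in the side view than the stated TCP. I set the grasp height by the image and by the opening width, which worked.
- **Cameras:** The two cameras differed by about 2 mm in x, so I took the mean.

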